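Tuck a reference strip under the leaf of a film stage and hold it flat

TASK

On the white film stage, press the blue paddle down until the sprung bed clicks and stays down by itself, and take the fingers off it. Then take the metal strip by its yellow rib and tuck its front edge under the orange leaf, at least halfway to the stop inside, square and centred, without lifting the leaf, and press the strip down so that strip and bed lie flat; finish while still holding it pressed flat. Do not disturb the two amber vials and the glass cuvette.

Things in the scene. Friction and masses are not known exactly. Their poses are not given: they have to be found in the camera images.
- stage: White film stage fixed to the bench, base 260 x 130 x 10 mm. Origin: centre of its underside, on the bench; z up; +x runs from the blue paddle to the orange leaf, the way the strip is tucked in. Bed at x = -100..20 mm (90 wide, top 30 mm above the bench when flat); a fixed grey step at the same 30 mm continues it under the leaf, x = 20..70 mm, to an 8 mm high stop wall.
- bed (a joint): Bed angle (rad) about a cross axis at stage x = 20, z = 30 mm. 0: sprung up, paddle end high; 0.30: flat on its solid stop. The paddle takes about 8 to 10 N up to 0.15; then the bed snaps down and the detent holds it at 0.27, a little proud. Holding it flat (0.29 to 0.30) takes 5 to 11 N on the strip's rib; let go, it returns to 0.27. Lifting the paddle with over 2 N frees it.
- bed_plate: The dark steel bed with its blue paddle, 146 x 90 x 8 mm. Origin: middle of the hinged edge, on the top face; its x axis runs along the top face from the paddle to the hinge, z is normal to the top face.
- paddle (a point): Middle of the top face of the blue paddle (26 x 50 mm) at the tail of the bed, 132 mm from the hinge; about 69 mm above the bench with the bed up and 30 mm with it flat.
- leaf (a joint): Angle of the light orange leaf (60 g, 96 mm wide) about its cross hinge at stage x = 100 mm, z = 46 mm (rad). 0: down, its flat underside 40 mm above the bench; grows when the lip is lifted. It is held down by its weight only.
- leaf_lip (a point): Middle of the leaf's flared front lip, at stage x = 20 mm, 49 mm above the bench. The lip slopes down to the leaf's flat part at x = 34 mm, so the slot over the step narrows from about 17 mm at the mouth to 10 mm high.
- strip: Loose aluminium strip 130 (x) x 70 (y) x 4 mm, about 160 g, with an upright yellow rib 12 mm thick (x), 50 mm long (y), 30 mm high above the plate, centred at x = -30 mm. Origin: centre of the plate's underside; +x points to the front edge, which goes under the leaf; z up. It lies on a flat green mat, 200 x 170 x 4 mm, its front roughly away from the robot.
- strip_edge (a point): Middle of the strip's front edge, on its underside, 65 mm ahead of the strip's origin.
- vial_a: Amber vial with black cap, 28 mm diameter, 60 mm high, standing at the side. Origin: centre of its foot. Leave alone.
- vial_b: A second such vial, on the other side. Leave alone.
- cuvette: Glass cuvette 12.5 x 12.5 x 45 mm standing at the far side between stage and mat. Origin: centre of its foot. Leave alone.
Things that resemble listed ones, but are neither listed nor needed, are in the scene too. Several things look just like the strip: the one meant starts nearest to the robot's base.

How it is judged:
On the way, in this order (a step that is already met when the one before it is completed fails the run):
1. the bed is down, held by its detent alone, with neither robot nor strip on it (value of joint bed above 0.245 rad and contact force between bed_plate and anything else below 0.2 N), for 0.3 s.
2. the strip's front edge is under the leaf (x of strip_edge in the frame of stage between 0.04 and 0.075 m and y of strip_edge in the frame of stage between -0.012 and 0.012 m and z of strip_edge in the frame of stage between 0.026 and 0.037 m and angle between the x axis of strip and the x axis of stage, either way round below 0.12 rad and value of joint bed above 0.23 rad), for 0.2 s.
At the end, for the whole second after the job is handed in: Still held by the fingers (over 2 N): strip edge 20 mm or more under the leaf, within 12 mm of centre and 0.12 rad of square, level within 0.035 rad, still, pressing the bed flat (over 4 N, joint above 0.287); leaf down (below 0.03 rad); vials and cuvette within 20 mm of their start (x of strip_edge in the frame of stage between 0.04 and 0.075 m and y of strip_edge in the frame of stage between -0.012 and 0.012 m and z of strip_edge in the frame of stage between 0.026 and 0.037 m and angle between the x axis of strip and the x axis of stage, either way round below 0.12 rad and value of joint bed above 0.287 rad and value of joint leaf below 0.03 rad and angle between strip's own z axis and vertical below 0.035 rad and contact force between strip and bed_plate above 4 N and contact force between the fingers and strip above 2 N and linear speed of strip below 0.02 m/s and distance of each of vial_a, vial_b, cuvette from where it was at the start of the episode below 0.02 m); the arm keeps its last pose, push and grip.
It fails at once if the leaf is lifted more than 0.09 rad (7 mm at its lip) (value of joint leaf above 0.09 rad).
It fails at once if a vial or the cuvette is displaced by more than 20 mm or tipped (distance of any of vial_a, vial_b, cuvette from where it was at the start of the episode above 0.02 m or angle between any of vial_a, vial_b, cuvette's own z axis and vertical above 0.5 rad).
It also fails if it takes over 54 s, if anything falls off the work surface, if the arm or the gripper's body presses on something with over 40 N, if the wrist force passes 120 N, or if a joint passes its speed limit or range.

ROBOT

A 6-joint arm with a two-finger parallel gripper is mounted at the origin on the work surface. World frame = base frame: x ahead of the robot, y to its left, z up, the work surface at z = 0. Lengths are in m, angles in rad, forces in N, time in s.
With the tool pointing down it reaches from about 0.35 to 0.775 m from the base axis. Payload 7.3 kg.
Tool frame: the origin (TCP) lies on the centre line of the jaws, within the pads' length; the fingertips stand 17 mm ahead of it and the grasp point (between the pads) lies 2 mm behind it (robot.tip_extent is the distance from the TCP to the fingertips, in m); z points along the fingers, y is the line along which they close (so a half turn about z gives the same grasp; the last joint's range is limited). The gripper opens to 92 mm and grips with 3 to 60 N. Pads are 19 mm wide; open, the fingers measure 130 mm over their backs; the gripper's body (75 mm by 190 mm) begins 47 mm behind the grasp point.
Start: joints at [-1.435, 0.342, 1.524, -0, 1.275, -0.146], TCP at [0.146, -0.504, 0.213] pointing down, gripper open.
Joint ranges: [-2.53, 2.53], [-0.77, 2.02], [0.04, 2.7], [-1, 4.14], [0.28, 2.66], [-3.11, 3.11]. Speed limits (rad/s): [2.57, 2.57, 3.14, 3.14, 3.14, 3.14].

INTERFACE

Orientations are given as [roll, pitch, yaw] about the fixed x, y, z axes, in that order (R = Rz(yaw) Ry(pitch) Rx(roll)).
In Python, from cell import robot gives the robot as it stands.
- The arm moves only by the tool step_arm, never from a script. Its argument "motion" is a list of rows, each a list of 2 entries, a list of its own where there are three numbers: the shift along the tool's x, y, z in units of 60 mm (1.0 is 60 mm), then the turn about the tool's z in rad. In form: [[[x, y, z], spin], ...]. A call has 1 to 10 rows; each row is the pose to reach, as a shift and turn from the pose commanded when the call began, along the tool's axes at that moment; what a row does not reach only later rows make up. A row lasts 1/8 s, in which the tool goes at most 62.5 mm and 10.7 degrees, less where a joint would pass 70% of its speed; a pose out of reach is approached as far as the arm can. A call with a gripper value outside its range is refused whole. "hand" is the closure in counts, from 0 (fully open) to 255 (shut), set as the call begins (left out, the last holds). The fingers move at their own pace and stop on an object; "squeeze" is the grip in N (left out, the last holds). Time passes only in rows, so rows that repeat a pose let the fingers close. It gives the time, the measured TCP pose, the force, the opening and the grip force at its end, in the units of the state.
- robot.observe(): the state, without advancing time (a new reading comes with each control period).
- robot.read_camera(name): name is "scene" or "top" or "wrist"; returns a dict with "pixels" (420x560x3 uint8, red, green, blue), "intrinsics" (3x3 intrinsics, pixels), "xyz" and "rotation" of the camera in the world; the wrist camera has in their place "T_tool_cam" (4x4, takes a point from camera to tool coordinates, whose origin is the TCP and whose axes are the flange's). Camera axes: x right, y up, looking along -z (the intrinsics and any distortion apply to the point x, -y, -z); pixel columns grow to the right and rows downward; lengths in m; the calibration is good to about 2 mm. A picture is of the moment at which its call begins: read the wrist's pose just before it. There is no depth.
- robot.hand_in(): hands the job in; it is judged then, once.
The state is a dict: "time": time; "qpos": joint angles; "qvel": joint speeds; "joint_efforts": joint torques, N m; "tool_pos": TCP position; "tool_rot": TCP orientation; "contact_force": force on the tool from outside, world axes, zero at the start; "torque": the same for the moment, N m; "opening": finger opening in m; "grip_force": force on a finger pad.
Only numpy, scipy, OpenCV 4.12 (cv2) and the standard library are available. Lean on these libraries where they do the work, as an engineer would, in place of code of your own. Each camera call takes 0.05 s, during which the arm holds its last target. There are 200 camera calls.

## Working session

There is one attempt and no reset: what is moved stays moved. The work goes in short steps, Python scripts to look and compute and a tool call to move; the robot and the scene stay as the last step left them, time stands still between calls to the robot, and variables do not carry over. Pictures are saved under pics/ and viewed, at most 10 in all, crops included, and the job is handed in when it is done.

Besides the shell and the picture viewer there is one more tool, called after "Request:" by a JSON object that holds its "method" and its "body". step_arm: Moves the arm, as the interface text tells. Its arguments: {"type":"object","properties":{"motion":{"type":"array"},"hand":{"type":"number"},"squeeze":{"type":"number"}},"required":["motion"]}

```bash
mkdir -p pics
cat > h.py <<'E'
import numpy as np, cv2
from cell import robot
def save(name,fn):
    c=robot.read_camera(name); cv2.imwrite('pics/'+fn,c['pixels'][:,:,::-1]); return c
def ray(c,u,v):
    K=np.array(c['intrinsics']); d=np.linalg.inv(K)@[u,v,1]; d=np.array([d[0],-d[1],-d[2]])
    return np.array(c['xyz']),np.array(c['rotation'])@d
def onz(c,u,v,z):
    o,d=ray(c,u,v); return o+d*(z-o[2])/d[2]
E
python3 - <<'E'
from h import *
import pickle
a=save('scene','s0.png');b=save('top','t0.png');pickle.dump((a,b),open('c0.pkl','wb'))
print({k:v for k,v in b.items() if k!='pixels'},{k:v for k,v in a.items() if k!='pixels'});print(robot.observe())
E
```

```text
{'intrinsics': array([[388.45271182,   0.        , 280.48499547],
       [  0.        , 388.45271182, 217.37841456],
       [  0.        ,   0.        ,   1.        ]]), 'xyz': array([0.41227991, 0.07827859, 1.10638306]), 'rotation': array([ 0.1830459 ,  0.02444564, -1.54932051])} {'intrinsics': array([[464.39797074,   0.        , 283.81185994],
       [  0.        , 464.39797074, 211.79882391],
       [  0.        ,   0.        ,   1.        ]]), 'xyz': array([ 1.29181398, -0.71296339,  0.78192611]), 'rotation': array([0.9751862 , 0.00689535, 0.67629981])}
{'time': 0.1, 'qpos': array([-1.43497617e+00,  3.42655731e-01,  1.52489972e+00,  9.28797521e-06,
        1.27537095e+00, -1.45982980e-01]), 'qvel': array([-6.72773715e-04, -1.62473440e-03, -2.11402741e-03, -2.06660650e-03,
        2.46855001e-05,  2.13439815e-04]), 'joint_efforts': array([ 1.88858095e-03, -4.32006383e+01, -2.44693637e+01,  7.19745364e-02,
        5.25413977e-02, -4.34479239e-05]), 'tool_pos': array([ 0.14597951, -0.50391937,  0.21202066]), 'tool_rot': array([-3.14027439e+00, -2.02800882e-04,  2.81800298e-01]), 'contact_force': array([-0.72568055,  0.78672646,  0.2642052 ]), 'torque': array([-0.09611407, -0.0110322 , -0.01943199]), 'grip_force': 0.0, 'opening': 0.09190340805429018}
```

View pics/t0.png

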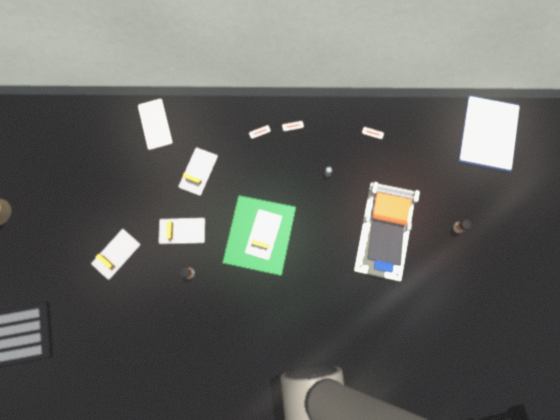

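View pics/s0.png

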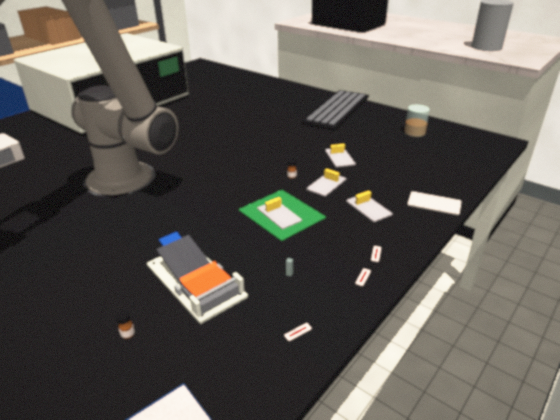

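The top view shows four look-alike strips, at (265,233) on the green mat, (198,171), (182,231) and (116,254). The stage is at (388,232) with the paddle at (384,266), the vials are at (188,273) and (460,227), and the cuvette is at (328,171). The strip on the mat fits: it lies on the green mat and looks nearest to the base (about (315,400)). I'll measure the distances and confirm in a crop.

```bash
cat >> h.py <<'E'
from scipy.spatial.transform import Rotation as Ro
def fix(c):
    c=dict(c); c['rotation']=Ro.from_euler('xyz',c['rotation']).as_matrix() if np.ndim(c['rotation'])==1 else c['rotation']; return c
def blobs(img,lo,hi,amin=20):
    h=cv2.cvtColor(img,cv2.COLOR_RGB2HSV); m=cv2.inRange(h,np.array(lo),np.array(hi))
    cs,_=cv2.findContours(m,cv2.RETR_EXTERNAL,cv2.CHAIN_APPROX_NONE)
    return sorted([c for c in cs if cv2.contourArea(c)>amin],key=cv2.contourArea)[::-1]
def world_rect(c,ct,z):
    p=np.array([onz(c,u,v,z)[:2] for u,v in ct[:,0,:].astype(float)])*1000
    (x,y),(w,h),a=cv2.minAreaRect(p.astype(np.float32))
    if w<h: a,w,h=a-90,h,w
    return np.round([x,y,w,h,(a+90)%180-90],1)   # mm, long-side direction deg
E
python3 - <<'E'
from h import *
import pickle
a,b=pickle.load(open('c0.pkl','rb'));b=fix(b);im=b['pixels']
for n,lo,hi,z in [('yellow',(22,120,100),(34,255,255),.038),('white',(0,0,150),(179,60,255),.006),('blue',(105,150,60),(125,255,255),.065),('orange',(3,150,120),(17,255,255),.042),('green',(50,120,60),(75,255,255),.004)]:
    for ct in blobs(im,lo,hi,15):
        (u,v),_,_=cv2.minAreaRect(ct)
        if 90<u<480 and 100<v<300: print(n,int(u),int(v),world_rect(b,ct,z), 'dist',round(float(np.hypot(*world_rect(b,ct,z)[:2]))))
cv2.imwrite('pics/t0c.png',cv2.resize(im[150:310,80:480,::-1],(800,320),interpolation=cv2.INTER_CUBIC))
E
```

```text
yellow 106 261 [478.3 588.4  42.7   9.2  43. ] dist 758
white 386 230 [ 584.6 -193.5  269.8  143.9  -12. ] dist 616
white 263 234 [566.5 157.9 135.6  75.4 -15.5] dist 588
white 154 123 [899.7 499.3 155.   78.5  17.3] dist 1029
white 181 230 [572.4 394.5 133.6  72.9 -88.9] dist 695
white 115 253 [502.2 580.3 133.3  74.7 -38.8] dist 767
white 197 171 [751.7 357.8 134.4  74.9 -20.1] dist 833
white 372 132 [ 877.3 -159.4   63.7   23.7   72.8] dist 892
white 259 131 [877.3 178.7  63.9  23.5 -67.5] dist 895
white 292 125 [897.2  79.4  63.8  23.5 -78.4] dist 901
white 328 169 [760.9 -28.5  13.2  12.6 -43.5] dist 761
blue 383 266 [ 478.  -167.2   38.3   15.5   76.9] dist 506
```

View pics/t0c.png

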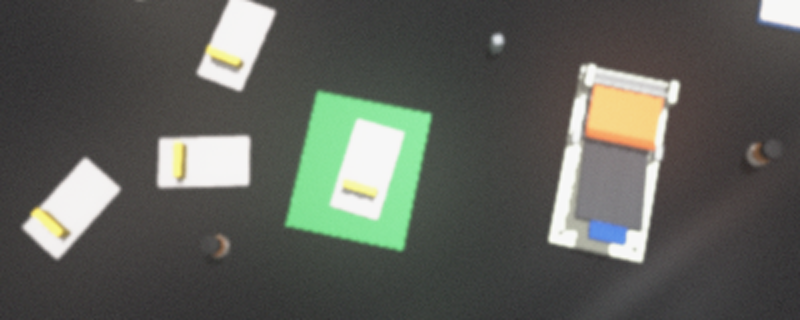

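The crop confirms it: the strip on the green mat, with its yellow rib at full-image px (258,245), is 588 mm from the base against 695 mm or more for the others. Next I'll move above the paddle with the fingers closed.

Request:
{"method": "step_arm", "body": {"motion": [[[6.9,-3.8,0],0.49],[[6.9,-3.8,0],0.49],[[6.9,-3.8,0],0.49],[[6.9,-3.8,0],0.49],[[6.9,-3.8,0],0.49],[[6.9,-3.8,0],0.49],[[6.9,-3.8,0],0.49],[[6.9,-3.8,0],0.49],[[6.9,-3.8,0],0.49],[[6.9,-3.8,0],0.49]], "hand": 255, "squeeze": 20}}

```text
time: 1.35
tool_pos: [0.4798, -0.1703, 0.2122]
tool_rot: [3.141, 0.001, -0.208]
contact_force: [-0.3, 0.0, 0.2]
opening: 0.0008
grip_force: 0.0
```

```bash
cat >> h.py <<'E'
def wrist(fn=None):
    s=robot.observe(); c=robot.read_camera('wrist')
    T=np.eye(4);T[:3,:3]=Ro.from_euler('xyz',s['tool_rot']).as_matrix();T[:3,3]=s['tool_pos'];T=T@np.array(c['T_tool_cam'])
    c=dict(c);c['xyz']=T[:3,3];c['rotation']=T[:3,:3]
    if fn: cv2.imwrite('pics/'+fn,c['pixels'][:,:,::-1])
    return s,c
E
python3 - <<'E'
from h import *
s,c=wrist('w1.png');print(s['tool_pos'],s['tool_rot'],c['xyz'],c['rotation'][:,2])
for n,lo,hi,z in [('blue',(105,120,40),(125,255,255),.069),('orange',(3,120,100),(17,255,255),.046)]:
    for ct in blobs(c['pixels'],lo,hi,200):
        print(n,cv2.minAreaRect(ct),world_rect(c,ct,z))
E
```

```text
[ 0.47975014 -0.17030623  0.21221119] [ 3.14139799e+00  1.15788701e-03 -2.07771335e-01] [ 0.54734956 -0.1836133   0.38426165] [ 0.24974192 -0.05274145  0.96687502]
blue ((273.5, 200.5), (25.0, 49.0), 90.0) [ 478.1 -165.5   49.8   25.8   78.2]
orange ((271.5, 61.0), (14.0, 99.0), 90.0) [ 609.4 -191.2   96.6   12.5   78.2]
```

View pics/w1.png

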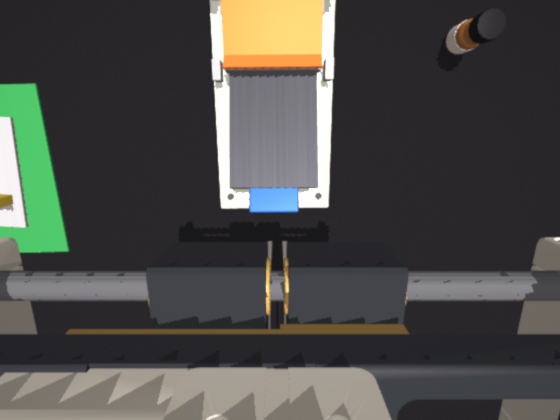

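The wrist view shows the paddle at (273,200) px, the lip band at (271,61), and vial_b at (470,35). The paddle comes out at (478,-165) mm and the stage yaw at -0.206. Pressing now.

Request:
{"method": "step_arm", "body": {"motion": [[[-0.1,-0.08,0.9],0],[[-0.1,-0.08,1.8],0],[[-0.1,-0.08,2.0],0],[[-0.1,-0.08,2.15],0],[[-0.1,-0.08,2.25],0],[[-0.1,-0.08,2.35],0],[[-0.1,-0.08,2.45],0],[[-0.1,-0.08,2.55],0],[[-0.1,-0.08,2.62],0],[[-0.1,-0.08,2.66],0]]}}

```text
time: 2.65
tool_pos: [0.4745, -0.164, 0.0533]
tool_rot: [3.141, 0.002, -0.208]
contact_force: [-6.8, 1.1, 10.9]
opening: 0.0002
grip_force: 5.2
```

Request:
{"method": "step_arm", "body": {"motion": [[[0,0,0],0],[[0,0,-0.3],0],[[0,0,-1.3],0],[[0,0,-2.3],0],[[0,0,-2.6],0],[[0,0,-2.6],0],[[0,0,-2.6],0],[[0,0,-2.6],0]]}}

```text
time: 3.65
tool_pos: [0.4748, -0.1639, 0.2075]
tool_rot: [-3.141, 0.003, -0.208]
contact_force: [-0.3, 0.7, 0.6]
opening: 0.0006
grip_force: 0.0
```

Run:
```python
from h import *
s,c=wrist('w2.png');print(s['time'],s['tool_pos'],s['tool_rot'])
for n,lo,hi,z in [('blue',(105,120,40),(125,255,255),.034),('orange',(3,120,100),(17,255,255),.046)]:
    for ct in blobs(c['pixels'],lo,hi,200):
        print(n,cv2.minAreaRect(ct),world_rect(c,ct,z))
```

```text
3.65 [ 0.47476614 -0.16391131  0.2074595 ] [-3.14082022e+00  2.87492717e-03 -2.08238699e-01]
blue ((279.0, 195.0), (26.0, 50.0), 90.0) [ 471.  -164.4   55.5   29.2   78.1]
orange ((278.0, 53.0), (14.0, 102.0), 90.0) [ 608.8 -192.1   97.4   12.2   78.1]
```

View pics/w2.png

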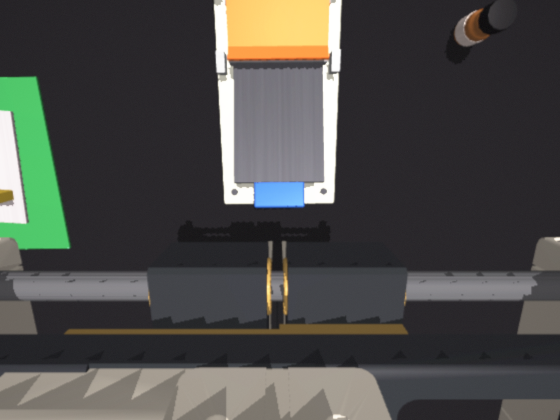

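The bed is still up, with the paddle at (279,195) px and the same apparent width as before. I'll press deeper and hold there.

Request:
{"method": "step_arm", "body": {"motion": [[[0,0,1.0],0],[[0,0,1.9],0],[[0,0,2.1],0],[[0,0,2.25],0],[[0,0,2.4],0],[[0,0,2.5],0],[[0,0,2.6],0],[[0,0,2.64],0],[[0,0,2.66],0],[[0,0,2.66],0]]}}

```text
time: 4.95
tool_pos: [0.4747, -0.1642, 0.0504]
tool_rot: [3.141, 0.001, -0.208]
contact_force: [-5.6, 0.5, 10.8]
opening: 0.0001
grip_force: 4.7
```

Request:
{"method": "step_arm", "body": {"motion": [[[0,0,0.02],0],[[0,0,0.04],0],[[0,0,0.04],0]]}}

```text
time: 5.32
tool_pos: [0.4746, -0.1642, 0.048]
tool_rot: [3.141, 0.001, -0.208]
contact_force: [-6.1, 0.9, 10.3]
opening: 0.0004
grip_force: 4.5
```

Request:
{"method": "step_arm", "body": {"motion": [[[0,0,0.02],0],[[0,0,0.04],0],[[0,0,0.04],0]]}}

```text
time: 5.7
tool_pos: [0.4746, -0.1642, 0.0455]
tool_rot: [3.141, 0.001, -0.208]
contact_force: [-5.8, 0.7, 8.6]
opening: 0.0006
grip_force: 4.0
```

Run:
```python
from h import *
s,c=wrist('w3.png');print(s['time'],s['tool_pos'],s['contact_force'])
a=save('scene','s3.png')
cv2.imwrite('pics/m3.png',np.hstack([cv2.resize(c['pixels'][:,:,::-1],(440,330)),cv2.resize(a['pixels'][200:330,130:270,::-1],(355,330),interpolation=cv2.INTER_CUBIC)]))
```

```text
5.7 [ 0.47462384 -0.16418893  0.04547068] [-5.83622894  0.73711181  8.60543308]
```

View pics/m3.png

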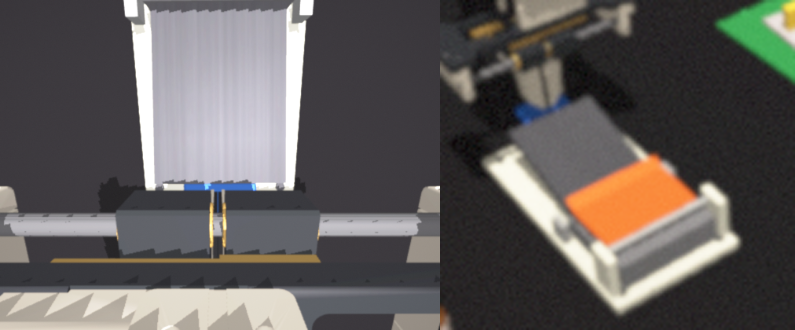

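Run:
```python
from h import *
s,c=wrist()
# bed tail edge: right/left bounds of the steel against white rim, per row
g=cv2.cvtColor(c['pixels'],cv2.COLOR_RGB2HSV)
for r in (60,120,180,215,225,228,231,234,237,240): print(r,[tuple(int(x) for x in g[r,u]) for u in (180,195,230,290,320,360,370)])
for z in (.03,.04,.05,.06,.07):
    p=[onz(c,u,225,z)*1000 for u in (193,363)]; e=onz(c,275,232,z)*1000
    x=(e[:2]-[582.3,-186.5])@[.979,-.204]
    print(z,np.linalg.norm(p[0]-p[1]).round(1),'tail edge stage x',x.round(1),'expected',20-119*np.cos(np.arcsin((z*1000-30)/119)))
```

```text
60 [(0, 0, 255), (124, 12, 174), (128, 12, 174), (129, 14, 183), (129, 14, 185), (131, 11, 182), (0, 0, 255)]
120 [(0, 0, 255), (131, 15, 186), (128, 15, 189), (128, 15, 203), (125, 14, 205), (123, 13, 200), (0, 0, 255)]
180 [(23, 19, 214), (0, 2, 235), (133, 15, 201), (132, 15, 214), (129, 15, 218), (128, 15, 210), (0, 0, 255)]
215 [(138, 20, 64), (30, 1, 254), (125, 14, 200), (132, 16, 207), (128, 15, 211), (128, 14, 204), (0, 0, 255)]
225 [(143, 16, 65), (30, 1, 255), (128, 14, 199), (132, 16, 206), (128, 15, 209), (126, 13, 203), (0, 0, 255)]
228 [(144, 20, 65), (30, 1, 255), (128, 14, 196), (133, 15, 204), (128, 15, 209), (128, 14, 203), (0, 0, 255)]
231 [(140, 24, 64), (0, 0, 255), (125, 14, 108), (132, 12, 109), (126, 13, 192), (125, 14, 201), (0, 0, 255)]
234 [(140, 24, 65), (0, 0, 255), (21, 18, 203), (110, 156, 176), (106, 139, 251), (132, 7, 187), (0, 0, 255)]
237 [(130, 17, 45), (0, 0, 255), (25, 14, 235), (109, 178, 204), (109, 168, 227), (123, 14, 166), (0, 0, 255)]
240 [(150, 19, 40), (25, 13, 236), (23, 14, 233), (109, 175, 202), (109, 176, 203), (135, 5, 108), (25, 13, 235)]
0.03 104.1 tail edge stage x -103.4 expected -99.0
0.04 98.5 tail edge stage x -100.0 expected -98.57908753233008
0.05 93.0 tail edge stage x -96.7 expected -97.30728877610291
0.06 87.4 tail edge stage x -93.4 expected -95.15641536623133
0.07 81.9 tail edge stage x -90.1 expected -92.07586716149021
```

View pics/w3.png

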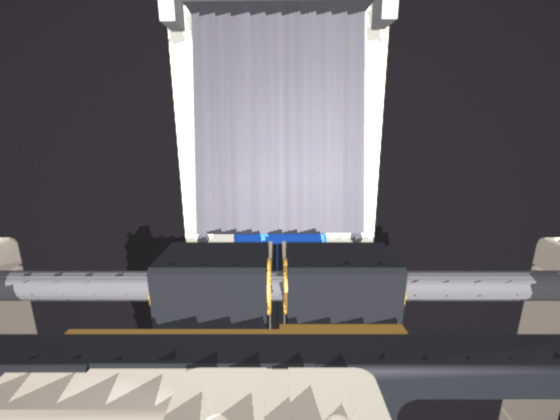

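The bed estimate is about 0.17 rad, and the falling force fits being past the peak, with the x-force being paddle drag. I'll keep pressing.

```bash
python3 -c "
from cell import robot;print(robot.tip_extent)"
```

```text
0.017
```

Request:
{"method": "step_arm", "body": {"motion": [[[0,0,0.03],0],[[0,0,0.06],0],[[0,0,0.08],0],[[0,0,0.08],0]]}}

```text
time: 6.35
tool_pos: [0.4754, -0.1644, 0.0404]
tool_rot: [3.141, -0.0, -0.208]
contact_force: [-1.8, 0.5, 4.7]
opening: 0.0004
grip_force: 2.0
```

Run:
```python
from h import *
s,c=wrist('w4.png')
cv2.imwrite('pics/w4c.png',cv2.resize(c['pixels'][200:300,140:420,::-1],(784,280)))
g=cv2.cvtColor(c['pixels'],cv2.COLOR_RGB2GRAY)[225].astype(int);d=np.diff(g);print([(i,d[i]) for i in np.where(abs(d)>25)[0]])
```

```text
[(np.int64(180), np.int64(67)), (np.int64(181), np.int64(126)), (np.int64(195), np.int64(-59)), (np.int64(363), np.int64(50)), (np.int64(376), np.int64(-61)), (np.int64(377), np.int64(-111))]
```

View pics/w4c.png

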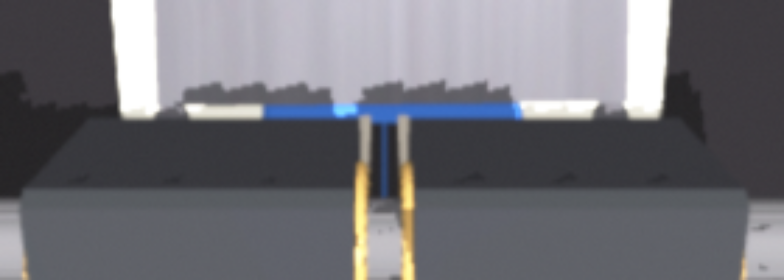

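Run:
```python
from h import *
a=fix(save('scene','s4.png'))
S=np.array([.5823,-.1865,0]);X=np.array([.979,-.204,0]);Y=np.array([.204,.979,0])
def hit(u,v,y):
    o,d=ray(a,u,v);t=(y-(o-S)@Y)/(d@Y);p=o+t*d;return round(float((p-S)@X*1000),1),round(float(p[2]*1000),1)
print('s3 corners',hit(158.4,252.4,-.045),hit(188.4,238.2,.045))
K=np.array(a['intrinsics'])
def proj(p):
    q=a['rotation'].T@(p-a['xyz']);q=K@[q[0],-q[1],-q[2]];return q[:2]/q[2]
for th in (0,.1,.15,.2,.27,.3):
  L=.119;b=.3-th
  print(th,[proj(S+X*(.02-l*np.cos(b))+Y*y+[0,0,.03+l*np.sin(b)]).round(1) for l,y in ((.119,-.045),(.119,.045),(.145,.025))])
print('tip',proj(np.array([.4754,-.1644,.0234])))
cv2.imwrite('pics/s4c.png',cv2.resize(a['pixels'][190:320,120:280,::-1],(800,650))[:600])
```

```text
s3 corners (-89.4, 56.1) (-100.7, 49.4)
0 [array([157. , 248.7]), array([189. , 234.6]), array([177. , 230.8])]
0.1 [array([157.2, 251.8]), array([189. , 237.6]), array([177. , 234.5])]
0.15 [array([157.4, 253.4]), array([189.1, 239.3]), array([177.2, 236.5])]
0.2 [array([157.6, 255.1]), array([189.2, 240.9]), array([177.4, 238.5])]
0.27 [array([158.1, 257.5]), array([189.5, 243.3]), array([177.8, 241.4])]
0.3 [array([158.3, 258.6]), array([189.6, 244.4]), array([178. , 242.7])]
tip [172.66224498 251.48599093]
```

View pics/s4c.png

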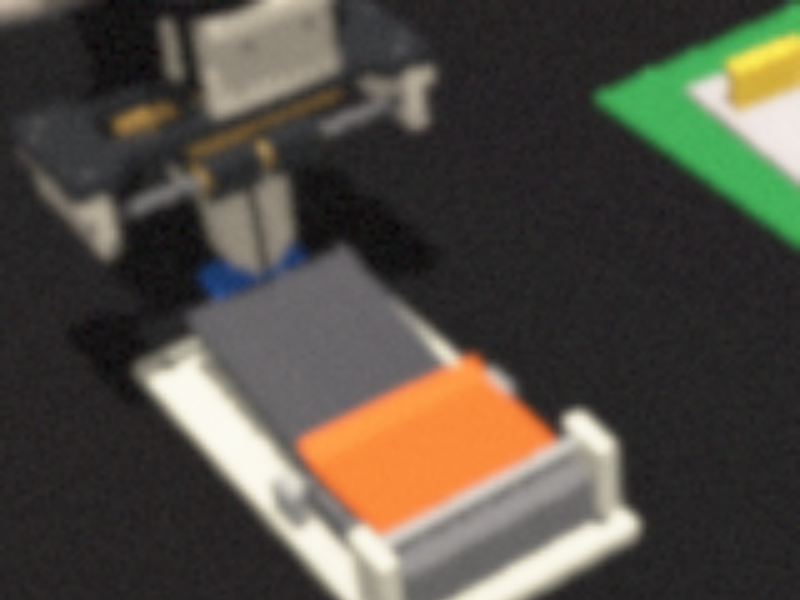

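The scene crop shows the fingertips on the middle of the paddle at crop (262,275), with the bed corners at (188,320) and (343,245). That puts the bed at about 0.16 rad, so the tips stand higher than I computed. I'll keep pressing, watching the force.

Request:
{"method": "step_arm", "body": {"motion": [[[0,0,0.05],0],[[0,0,0.1],0],[[0,0,0.1],0]]}}

```text
time: 6.82
tool_pos: [0.4753, -0.1641, 0.0333]
tool_rot: [-3.141, 0.001, -0.208]
contact_force: [0.1, -0.7, 0.3]
opening: 0.0005
grip_force: 0.0
```

```bash
cat >> h.py <<'E'
S=np.array([.5823,-.1865,0]);X=np.array([.979,-.204,0]);Y=np.array([.204,.979,0])
def theta():
    # bed tail edge (steel over darker/blue) along bed side lines in the scene camera, from the gradient around (157..189)
    a=fix(robot.read_camera('scene'));return a
E
python3 - <<'E'
from h import *
a=theta();im=a['pixels'];h=cv2.cvtColor(im,cv2.COLOR_RGB2HSV)
# vertical profile across the tail edge in columns away from the fingers
for u in (160,163,184,187): print(u,[int(x) for x in h[232:264,u,2]])
E
```

```text
160 [94, 82, 70, 61, 49, 41, 35, 23, 29, 18, 28, 15, 20, 17, 19, 12, 16, 41, 57, 60, 53, 36, 36, 49, 68, 89, 100, 102, 104, 123, 155, 171]
163 [87, 115, 132, 135, 135, 132, 124, 121, 109, 92, 66, 39, 23, 18, 22, 33, 67, 92, 108, 121, 122, 112, 103, 96, 95, 103, 101, 102, 102, 100, 101, 96]
184 [15, 16, 24, 18, 21, 20, 26, 23, 23, 18, 20, 25, 30, 49, 78, 92, 99, 103, 107, 104, 103, 105, 105, 104, 103, 104, 102, 104, 103, 100, 103, 100]
187 [27, 27, 16, 21, 14, 19, 23, 20, 25, 22, 30, 52, 75, 90, 96, 103, 103, 105, 104, 102, 103, 104, 105, 104, 102, 103, 103, 103, 102, 103, 101, 102]
```

The bed snapped down: the force is zero and its tail edge sits at row 244 for column 187, about 0.27 rad. I'll retreat and go above the strip's rib.

Request:
{"method": "step_arm", "body": {"motion": [[[0,0,-1.0],0],[[0,0,-2.0],0],[[0,0,-3.0],0],[[-0.12,-1.0,-3.0],-0.18],[[-0.12,-2.0,-3.0],-0.36],[[-0.12,-3.0,-3.0],-0.54],[[-0.12,-4.0,-3.0],-0.72],[[-0.12,-5.0,-3.0],-0.9],[[-0.12,-5.6,-3.0],-1.08],[[-0.12,-5.6,-3.0],-1.26]], "hand": 120}}

```text
time: 8.12
tool_pos: [0.5378, 0.1689, 0.2132]
tool_rot: [-3.141, -0.0, 1.062]
contact_force: [0.1, -1.4, 0.2]
opening: 0.0485
grip_force: 0.0
```

Request:
{"method": "step_arm", "body": {"motion": [[[0,0,0],-0.18],[[0,0,0],-0.25],[[0,0,0],-0.25]]}}

```text
time: 8.5
tool_pos: [0.5378, 0.1661, 0.2136]
tool_rot: [-3.141, 0.0, 1.301]
contact_force: [-0.7, 0.3, -0.7]
opening: 0.0485
grip_force: 0.0
```

Run:
```python
from h import *
s,c=wrist('w5.png');print(s['time'],s['tool_pos'],s['tool_rot'],s['opening'])
for n,lo,hi,z in [('yellow',(22,120,100),(34,255,255),.038),('white',(0,0,150),(179,60,255),.008),('green',(50,120,60),(75,255,255),.004)]:
    for ct in blobs(c['pixels'],lo,hi,150): print(n,cv2.minAreaRect(ct),world_rect(c,ct,z))
a=theta();h=cv2.cvtColor(a['pixels'],cv2.COLOR_RGB2HSV);print([int(x) for x in h[232:250,187,2]])
b=fix(robot.read_camera('top'));
for n,lo,hi,z in [('yellow',(22,120,100),(34,255,255),.038),('blue',(105,150,60),(125,255,255),.034)]:
    for ct in blobs(b['pixels'],lo,hi,10): print('top',n,world_rect(b,ct,z))
```

```text
8.5 [0.53780474 0.16610549 0.21359947] [-3.14144793e+00  9.08947663e-05  1.30119856e+00] 0.04852358053995324
yellow ((276.5, 186.5), (41.0, 9.0), 90.0) [539.7 172.2  45.7  10.   74.4]
white ((302.5, 185.5), (59.0, 111.0), 90.0) [567.4 159.8 131.4  71.3 -15.4]
white ((86.0, 402.0), (34.0, 172.0), 90.0) [186.9 -63.2 256.7  60.1 -15.4]
white ((264.9168701171875, 10.736770629882812), (43.31272506713867, 67.65418243408203), 72.47443389892578) [575.9 350.5  71.1  40.9   1.3]
white ((207.3231964111328, 258.3223876953125), (21.200000762939453, 38.68000030517578), 73.73979187011719) [429.4 101.7  51.6  28.2   1.6]
white ((346.26416015625, 258.0754699707031), (39.55984115600586, 20.87880516052246), 15.945395469665527) [599.1  55.3  52.7  27.8 -32. ]
white ((342.0, 289.0), (10.0, 58.0), 90.0) [584.6  14.6  75.8  14.3 -15.4]
white ((552.5, 85.0), (36.0, 13.0), 90.0) [862.1 194.1  38.1  13.9  87.2]
white ((154.2435302734375, 30.725387573242188), (19.003135681152344, 28.648664474487305), 30.25643539428711) [456.7 362.5  29.4  18.8  37.6]
green ((300.0413818359375, 171.99656677246094), (142.5060577392578, 176.30557250976562), 85.2363510131836) [567.2 171.9 200.7 170.5 -10.7]
[39, 36, 38, 39, 40, 40, 40, 44, 36, 38, 52, 71, 91, 105, 103, 101, 103, 104]
top yellow [478.9 587.6  43.    7.5  43.6]
```

View pics/w5.png

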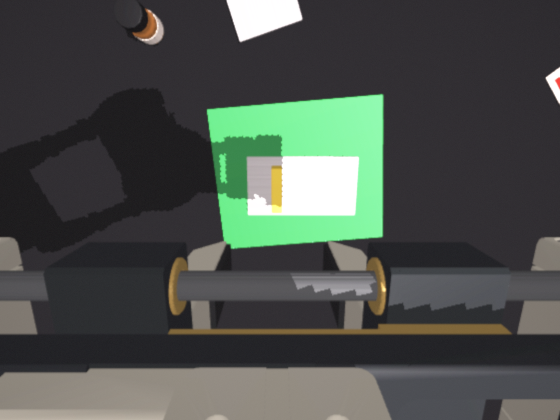

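View budget is used up, so I'll work from numbers. This picture shows the strip at (302,185) px and its rib at (277,187), with the open fingers aligned to it. The rib comes out near (538.5,168) mm. I'll descend, feeling for the plate.

Request:
{"method": "step_arm", "body": {"motion": [[[0.03,0,1.0],0],[[0.03,0,2.0],0],[[0.03,0,2.6],0],[[0.03,0,2.8],0],[[0.03,0,2.9],0],[[0.03,0,2.95],0],[[0.03,0,2.98],0],[[0.03,0,3.0],0]]}}

```text
time: 9.65
tool_pos: [0.5387, 0.1678, 0.0345]
tool_rot: [3.14, -0.001, 1.302]
contact_force: [0.3, -0.2, 1.0]
opening: 0.0486
grip_force: 0.0
```

Request:
{"method": "step_arm", "body": {"motion": [[[0,0,0.03],0],[[0,0,0.06],0],[[0,0,0.09],0],[[0,0,0.1],0]]}}

```text
time: 10.15
tool_pos: [0.5382, 0.1677, 0.0276]
tool_rot: [-3.141, 0.0, 1.302]
contact_force: [-0.2, 0.1, -0.3]
opening: 0.0483
grip_force: 0.0
```

Request:
{"method": "step_arm", "body": {"motion": [[[0,0,0.02],0],[[0,0,0.04],0],[[0,0,0.04],0]]}}

```text
time: 10.52
tool_pos: [0.5382, 0.1677, 0.0253]
tool_rot: [-3.141, 0.0, 1.302]
contact_force: [0.1, -0.1, 0.5]
opening: 0.0486
grip_force: 0.0
```

Request:
{"method": "step_arm", "body": {"motion": [[[0,0,0.03],0],[[0,0,0.05],0],[[0,0,0.05],0]]}}

```text
time: 10.9
tool_pos: [0.5382, 0.1677, 0.0222]
tool_rot: [-3.141, 0.0, 1.302]
contact_force: [0.6, 0.1, 0.5]
opening: 0.049
grip_force: 0.0
```

Request:
{"method": "step_arm", "body": {"motion": [[[0,0,0.03],0],[[0,0,0.06],0],[[0,0,0.06],0]]}}

```text
time: 11.28
tool_pos: [0.5381, 0.1677, 0.0186]
tool_rot: [-3.141, 0.0, 1.302]
contact_force: [-0.9, -0.3, 0.0]
opening: 0.0487
grip_force: 0.0
```

Request:
{"method": "step_arm", "body": {"motion": [[[0,0,0.02],0],[[0,0,0.04],0],[[0,0,0.04],0]]}}

```text
time: 11.65
tool_pos: [0.5382, 0.1677, 0.0162]
tool_rot: [-3.141, 0.0, 1.302]
contact_force: [-0.4, -0.2, 0.1]
opening: 0.0485
grip_force: 0.0
```

Request:
{"method": "step_arm", "body": {"motion": [[[0,0,0.02],0],[[0,0,0.04],0],[[0,0,0.04],0]]}}

```text
time: 12.02
tool_pos: [0.5382, 0.1677, 0.0139]
tool_rot: [-3.141, 0.0, 1.302]
contact_force: [-0.1, -0.4, -0.1]
opening: 0.0485
grip_force: 0.0
```

Request:
{"method": "step_arm", "body": {"motion": [[[0,0,0.02],0],[[0,0,0.04],0],[[0,0,0.04],0]]}}

```text
time: 12.4
tool_pos: [0.5382, 0.1677, 0.0114]
tool_rot: [-3.141, 0.0, 1.302]
contact_force: [0.6, -0.8, -0.8]
opening: 0.0488
grip_force: 0.0
```

Request:
{"method": "step_arm", "body": {"motion": [[[0,0,0.02],0],[[0,0,0.05],0],[[0,0,0.05],0]]}}

```text
time: 12.78
tool_pos: [0.5382, 0.1677, 0.0084]
tool_rot: [-3.141, 0.0, 1.302]
contact_force: [0.2, -0.1, -0.8]
opening: 0.0484
grip_force: 0.0
```

Request:
{"method": "step_arm", "body": {"motion": [[[0,0,0],0],[[0,0,0],0],[[0,0,0],0],[[0,0,0],0],[[0,0,0],0],[[0,0,0],0]], "hand": 255, "squeeze": 40}}

```text
time: 13.52
tool_pos: [0.5383, 0.1677, 0.0086]
tool_rot: [3.142, 0.0, 1.302]
contact_force: [-0.0, -1.0, 0.6]
opening: 0.0115
grip_force: 40.0
```

Request:
{"method": "step_arm", "body": {"motion": [[[0,0,-0.2],0],[[0,0,-0.6],0],[[0,0,-1.2],0],[[0,0,-1.8],0],[[0,0,-1.9],0],[[0,0,-1.9],0],[[0,0,-1.9],0]]}}

```text
time: 14.4
tool_pos: [0.5373, 0.1675, 0.1211]
tool_rot: [-3.139, 0.001, 1.302]
contact_force: [0.9, 0.8, -1.6]
opening: 0.0115
grip_force: 40.0
```

```bash
cat >> h.py <<'E'
def strip(c,z,du=400):
    """white strip top face nearest the picture's middle column, on plane z"""
    out=[]
    for ct in blobs(c['pixels'],(0,0,120),(179,60,255),1500):
        (u,v),wh,_=cv2.minAreaRect(ct)
        out.append((int(u),int(v),world_rect(c,ct,z)))
    return out
E
python3 - <<'E'
from h import *
s,c=wrist('w6.png');z=s['tool_pos'][2]-.0046;print(s['tool_pos'],s['tool_rot'],s['opening'],s['contact_force'])
print(strip(c,z+.004))
for ct in blobs(c['pixels'],(22,120,80),(34,255,255),150): print(cv2.boundingRect(ct),world_rect(c,ct,z+.034))
b=fix(robot.read_camera('top'))
for ct in blobs(b['pixels'],(0,0,130),(179,60,255),300): print('top',[int(x) for x in cv2.boundingRect(ct)],world_rect(b,ct,z+.004))
for ct in blobs(b['pixels'],(105,120,40),(125,255,255),15): print('blue',cv2.boundingRect(ct),world_rect(b,ct,.034))
E
```

```text
[0.53733616 0.16754942 0.12113795] [-3.13906689e+00  1.28744259e-03  1.30180797e+00] 0.011535667954127004 [ 0.86818501  0.7644797  -1.57292835]
[(196, 393, array([458.1,  85.7, 262.4,  40.7, -15.2])), (331, 231, array([570.1, 170.9, 130.4,  47.6, -15.5]))]
(264, 211, 26, 60) [542.4 184.1  29.6  11.9  75.2]
(265, 301, 25, 19) [533.  148.8  12.1  10.1 -15.3]
top [0, 0, 560, 90] [1094.2  138.7 1611.7  273.3  -89.9]
top [200, 257, 91, 144] [321.2 186.6 323.9 215.2   6.9]
top [158, 147, 118, 97] [605.9 260.1 283.2 275.2  67.5]
top [354, 181, 66, 101] [ 566.4 -164.9  242.2  130.4  -12. ]
top [459, 95, 61, 76] [ 835.9 -443.2  190.4  139.6  -11.5]
top [207, 396, 100, 24] [135.2 153.8 234.3  50.8 -88.3]
top [138, 98, 35, 52] [849.  455.4 141.1  71.6  17.3]
top [91, 229, 50, 51] [492.6 527.9 121.3  68.1 -38.3]
top [226, 232, 55, 25] [517.2 173.5 138.3  58.  -78.9]
top [308, 407, 38, 13] [127.7 -11.9  86.4  26.3 -88.3]
blue (375, 267, 13, 7) [ 470.  -169.1   32.    15.2   77. ]
```

Request:
{"method": "step_arm", "body": {"motion": [[[-0.7,0.09,0],-0.01],[[-1.5,0.19,0],-0.02],[[-2.3,0.29,0],-0.03],[[-3.1,0.39,0],-0.04],[[-3.9,0.49,0],-0.05],[[-4.7,0.59,0],-0.06],[[-5.3,0.67,0],-0.063],[[-5.6,0.7,0],-0.063],[[-5.6,0.7,0],-0.063],[[-5.6,0.7,0],-0.063]]}}

```text
time: 15.75
tool_pos: [0.4895, -0.1661, 0.1224]
tool_rot: [-3.141, -0.001, 1.366]
contact_force: [-0.1, 0.5, -1.0]
opening: 0.0116
grip_force: 40.0
```

Run:
```python
from h import *
s,c=wrist('w7.png');z=s['tool_pos'][2]-.0046;print(s['time'],s['tool_pos'],s['tool_rot'],s['opening'],s['contact_force'])
print('strip',strip(c,z+.004))
for n,lo,hi,zz in [('orange',(3,120,60),(17,255,255),.046),('orange',(3,120,60),(17,255,255),.043)]:
    for ct in blobs(c['pixels'],lo,hi,300):
        w=world_rect(c,ct,zz);d=np.array([w[0],w[1],0])-S*1000;print(n,cv2.boundingRect(ct),w,'stage',(d@X).round(1),(d@Y).round(1))
b=fix(robot.read_camera('top'))
for ct in blobs(b['pixels'],(3,120,60),(17,255,255),200): 
    w=world_rect(b,ct,.043);d=np.array([w[0],w[1],0])-S*1000;print('top orange',w,(d@X).round(1),(d@Y).round(1))
a=theta();h=cv2.cvtColor(a['pixels'],cv2.COLOR_RGB2HSV)
```

```text
15.75 [ 0.48949574 -0.16609079  0.12236412] [-3.14091894e+00 -5.96365931e-04  1.36557027e+00] 0.011639794401134374 [-0.09774345  0.48799714 -0.96159898]
strip [(386, 201, array([ 551.9, -151. ,  184.8,   77.8,  -11.7])), (194, 393, array([ 416.1, -252.7,  261.7,   40.5,  -11.6]))]
orange (424, 156, 102, 116) [ 640.7 -197.2   95.9   75.5   78.7] stage 59.4 1.4
orange (424, 156, 102, 116) [ 642.3 -198.4   97.1   76.4   78.7] stage 61.2 0.6
```

Request:
{"method": "step_arm", "body": {"motion": [[[0,0,0.5],0],[[0,0,1.0],0],[[0,0,1.2],0],[[0,0,1.3],0],[[0,0,1.33],0],[[0,0,1.33],0],[[0,0,1.33],0]]}}

```text
time: 16.77
tool_pos: [0.4899, -0.1676, 0.0435]
tool_rot: [3.14, 0.0, 1.365]
contact_force: [0.3, 0.1, -1.1]
opening: 0.0118
grip_force: 40.0
```

Run:
```python
from h import *
s,c=wrist('w8.png');print(s['time'],s['tool_pos'],s['tool_rot'],s['contact_force'])
h=cv2.cvtColor(c['pixels'],cv2.COLOR_RGB2HSV)
for n,lo,hi,zz in [('orange',(3,120,60),(17,255,255),.046),('white',(0,0,120),(179,60,255),.042),('yellow',(22,120,80),(34,255,255),.072)]:
    for ct in blobs(c['pixels'],lo,hi,300):
        w=world_rect(c,ct,zz);d=np.array([w[0],w[1],0])-S*1000;print(n,cv2.boundingRect(ct),w,'stage',(d@X).round(1),(d@Y).round(1))
```

```text
16.775 [ 0.48987618 -0.16757385  0.04345283] [3.14033128e+00 4.21595673e-04 1.36474263e+00] [ 0.31088526  0.10088073 -1.05503663]
orange (479, 167, 81, 105) [ 628.2 -176.8   59.7   42.2   78.4] stage 43.0 18.9
orange (470, 300, 55, 33) [ 610.7 -233.7   30.4   21.6  -11.8] stage 37.4 -40.4
white (222, 133, 338, 58) [ 560.7 -130.1  180.6   29.5  -11.4] stage -32.7 50.8
white (214, 191, 237, 80) [ 523.  -162.5  130.6   47.2  -11.8] stage -63.0 11.4
white (0, 411, 164, 9) [ 337.9 -256.   110.     6.7  -11.8] stage -225.1 -117.9
white (439, 320, 31, 12) [ 588.1 -238.2   18.7    7.7  -11.8] stage 16.2 -49.4
yellow (264, 211, 26, 60) [ 493.8 -151.1   29.7   11.9   78.8] stage -93.9 16.6
yellow (266, 300, 23, 20) [ 486.7 -186.9   11.2   10.7  -11.8] stage -93.5 -19.9
```

Request:
{"method": "step_arm", "body": {"motion": [[[0,0.1,0.02],0],[[0,0.2,0.035],0],[[0,0.3,0.05],0],[[0,0.4,0.065],0],[[0,0.48,0.075],0],[[0,0.56,0.082],0],[[0,0.56,0.082],0]]}}

```text
time: 17.7
tool_pos: [0.5227, -0.1743, 0.0378]
tool_rot: [3.141, 0.0, 1.365]
contact_force: [-0.0, 0.5, -1.3]
opening: 0.0117
grip_force: 40.0
```

Request:
{"method": "step_arm", "body": {"motion": [[[0,0.06,0],0],[[0,0.12,0.003],0],[[0,0.18,0.006],0],[[0,0.24,0.008],0],[[0,0.3,0.008],0],[[0,0.36,0.008],0],[[0,0.36,0.008],0],[[0,0.36,0.008],0]]}}

```text
time: 18.7
tool_pos: [0.5434, -0.1786, 0.0374]
tool_rot: [-3.141, 0.0, 1.365]
contact_force: [0.1, 0.5, -1.5]
opening: 0.0113
grip_force: 40.0
```

Run:
```python
from h import *
s,c=wrist('w9.png');print(s['time'],s['tool_pos'],s['tool_rot'],s['contact_force'])
p=s['tool_pos']*1000-S*1000;print('tcp stage',p@X,p@Y,'edge',p@X+95.4)
for n,lo,hi,zz in [('orange',(3,120,60),(17,255,255),.046),('white',(0,0,120),(179,60,255),.037),('yellow',(22,120,80),(34,255,255),.067)]:
    for ct in blobs(c['pixels'],lo,hi,300):
        w=world_rect(c,ct,zz);d=np.array([w[0],w[1],0])-S*1000;print(n,cv2.boundingRect(ct),w,'stage',(d@X).round(1),(d@Y).round(1))
```

```text
18.7 [ 0.54341161 -0.17856448  0.03735668] [-3.14138508e+00  1.56118005e-05  1.36486744e+00] [ 0.08934796  0.53835871 -1.54015321]
tcp stage -39.69057810022396 -0.16435438106066688 edge 55.709421899776046
orange (390, 168, 153, 104) [ 644.2 -178.3   75.3   57.   -11.7] stage 58.9 20.7
orange (424, 300, 92, 33) [ 645.  -236.5   50.6   20.8  -11.7] stage 71.6 -36.2
white (0, 368, 391, 52) [ 470.1 -264.9  261.4   40.5  -11.7] stage -93.9 -99.6
white (131, 133, 429, 138) [ 591.2 -160.4  238.5   77.7  -11.7] stage 3.4 27.4
white (213, 191, 180, 79) [ 560.5 -169.6   98.6   46.   -11.4] stage -24.8 12.1
white (430, 281, 70, 12) [ 648.2 -222.8   40.5    7.2  -11.7] stage 71.9 -22.1
yellow (264, 211, 26, 60) [ 547.4 -161.7   29.5   11.9   78.8] stage -39.2 17.2
yellow (266, 300, 23, 19) [ 540.4 -196.9   11.1   10.1  -11.7] stage -38.9 -18.7
```

Request:
{"method": "step_arm", "body": {"motion": [[[0,0,0.015],0],[[0,0,0.03],0],[[0,0,0.045],0],[[0,0,0.045],0]], "squeeze": 50}}

```text
time: 19.25
tool_pos: [0.5435, -0.1787, 0.035]
tool_rot: [3.141, 0.0, 1.365]
contact_force: [-0.9, 0.5, 2.8]
opening: 0.0114
grip_force: 50.0
```

Request:
{"method": "step_arm", "body": {"motion": [[[0,0,0.008],0],[[0,0,0.008],0],[[0,0,0.008],0]]}}

```text
time: 19.62
tool_pos: [0.5434, -0.1786, 0.0347]
tool_rot: [3.142, 0.0, 1.365]
contact_force: [-2.6, 1.1, 5.2]
opening: 0.0116
grip_force: 50.0
```

Request:
{"method": "step_arm", "body": {"motion": [[[0,0,0.01],0],[[0,0,0.01],0],[[0,0,0.01],0]]}}

```text
time: 20.0
tool_pos: [0.5434, -0.1786, 0.0345]
tool_rot: [3.141, 0.0, 1.365]
contact_force: [-5.4, 1.4, 10.1]
opening: 0.0114
grip_force: 50.0
```

Request:
{"method": "step_arm", "body": {"motion": [[[0,0,0.01],0],[[0,0,0.01],0],[[0,0,0.01],0]]}}

```text
time: 20.38
tool_pos: [0.5434, -0.1786, 0.0345]
tool_rot: [3.141, 0.0, 1.365]
contact_force: [-5.8, 2.3, 13.3]
opening: 0.0116
grip_force: 50.0
```

Request:
{"method": "step_arm", "body": {"motion": [[[0,0,0.01],0],[[0,0,0.01],0],[[0,0,0.01],0],[[0,0,0.01],0]]}}

```text
time: 20.88
tool_pos: [0.5434, -0.1786, 0.0344]
tool_rot: [3.141, 0.0, 1.365]
contact_force: [-8.1, 2.7, 18.9]
opening: 0.0117
grip_force: 50.0
```

Run:
```python
from h import *
s=robot.observe();print(s['time'],s['tool_pos'],s['contact_force'],s['torque'],np.abs(s['qvel']).max())
a=theta();h=cv2.cvtColor(a['pixels'],cv2.COLOR_RGB2HSV)
for u in (184,187): print([int(x) for x in h[236:256,u,2]])
s,c=wrist('w10.png')
for n,lo,hi,zz in [('orange',(3,120,60),(17,255,255),.046),('white',(0,0,120),(179,60,255),.034),('blue',(105,120,40),(125,255,255),.030)]:
    for ct in blobs(c['pixels'],lo,hi,100):
        w=world_rect(c,ct,zz);d=np.array([w[0],w[1],0])-S*1000;print(n,cv2.boundingRect(ct),w,'stage',(d@X).round(1),(d@Y).round(1))
```

```text
20.875 [ 0.54337367 -0.17862338  0.03442923] [-8.09973838  2.70417215 18.87998819] [0.37831774 1.12280029 0.01322689] 0.00221645634194969
[57, 60, 61, 59, 60, 59, 62, 62, 59, 54, 55, 66, 92, 120, 142, 153, 160, 156, 148, 149]
[54, 53, 61, 61, 60, 60, 67, 67, 63, 62, 52, 49, 60, 100, 136, 158, 157, 143, 132, 140]
orange (392, 168, 155, 104) [ 644.3 -177.6   75.2   56.   -11.7] stage 58.9 21.4
orange (424, 300, 96, 36) [ 644.4 -235.6   52.3   22.5  -11.7] stage 70.8 -35.4
white (0, 368, 391, 52) [ 470.2 -265.1  261.5   40.5  -11.8] stage -93.7 -99.8
white (129, 133, 431, 118) [ 596.  -142.9  244.7   64.   -18.1] stage 4.5 45.5
white (213, 191, 182, 79) [ 561.1 -169.8   99.9   46.   -11.4] stage -24.2 12.0
white (430, 281, 71, 12) [ 648.9 -223.1   42.     7.2  -11.7] stage 72.7 -22.2
white (298, 173, 37, 9) [ 573.6 -140.8   19.5    4.4  -11.7] stage -17.8 43.0
white (263, 301, 29, 25) [ 536.1 -217.8   17.2   16.4  -11.7] stage -38.8 -40.1
white (487, 164, 46, 5) [ 676.3 -156.    24.1    2.1  -11.7] stage 85.8 49.0
blue (130, 207, 45, 51) [ 476.  -154.1   30.4   24.4   78.5] stage -110.7 10.0
```

```bash
python3 -c "
from cell import robot;print(robot.hand_in())"
```

```text
the job is handed in; nothing more can be done
None
```

I handed the job in at about 21 s, but the judge returned no verdict: the bed is latched, the strip is tucked about 36 mm under the leaf, square and centred, and I'm still holding it pressed flat at about 19 N, all as measured from the camera and force readings.

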